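# Walk a sticky case lid shut and bolt it

## Robot

A 7-joint arm with a two-finger parallel gripper is mounted at the origin on the work surface. World frame = base frame: x ahead of the robot, y to its left, z up, the work surface at z = 0. Lengths are in m, angles in rad, forces in N, time in s.
With the tool pointing down it reaches from about 0.425 to 0.875 m from the base axis. Payload 4.7 kg.
Tool frame: the origin (TCP) lies midway between the tips of the shut fingers; the grasp point (between the pads) lies 19 mm behind it; z points along the fingers, x is the direction in which the jaws open and shut, and the axes are right-handed (so a half turn about z gives the same grasp; the last joint's range is limited). The gripper opens to 87 mm and grips with 3 to 60 N. Pads are 19 mm wide; open, the fingers measure 117 mm over their backs; the gripper's body (75 mm by 190 mm) begins 51 mm behind the grasp point.
Start: joints at [-1.191, 0.321, -0.07, 1.45, 0.023, 1.371, -0.057], TCP at [0.233, 0.607, 0.183] pointing down, gripper open.
Joint ranges: [-2.86, 2.86], [-0.3, 2.09], [-1.38, 1.24], [0.06, 2.45], [-1.56, 4.7], [0.09, 2.05], [-2.69, 2.69]. Speed limits (rad/s): [2.57, 2.57, 3.14, 3.14, 3.14, 3.14, 3.14].

## Interface

Orientations are given as a rotation vector (axis times angle).
In Python, from bench import get_state, eyes, ticket gives the robot as it stands.
- The arm moves only by the tool carry_out, never from a script. Its argument "motion" is a list of rows, each a list of 2 entries, a list of its own where there are three numbers: the shift along the world's x, y, z in m, then the turn about the world's z in rad. A call has 1 to 20 rows; each row is the pose to reach, as a shift and turn from the pose commanded when the call began; what a row does not reach only later rows make up. A row lasts 1/10 s, in which the tool goes at most 50 mm and 8.59 degrees, less where a joint would pass 70% of its speed; a pose out of reach is approached as far as the arm can. A call with a gripper value outside its range is refused whole. "grip" is the gripper command: -1 is fully open, 1 is shut, values between are in proportion, set as the call begins (left out, the last holds). The fingers move at their own pace and stop on an object; "squeeze" is the grip in N (left out, the last holds). Time passes only in rows, so rows that repeat a pose let the fingers close. It gives the time, the measured TCP pose, the force and the opening at its end, in the units of the state.
- get_state(): the state, without advancing time (a new reading comes with each control period).
- eyes.get_image(name): name is "side" or "top"; returns a dict with "pixels" (480x640x3 uint8, blue, green, red), "mtx" (3x3 intrinsics, pixels), "extrinsics" (4x4, takes a point from camera to world coordinates). Camera axes: x right, y down, z forward; pixel columns grow to the right and rows downward; lengths in m; the calibration is good to about 2 mm. A picture is of the moment at which its call begins. There is no depth.
- ticket.close_job(): hands the job in, once; it reports no verdict.
The state is a dict: "time": time; "joint_positions": joint angles; "qd": joint speeds; "joint_torque": joint torques, N m; "position": TCP position; "tool_rot": TCP orientation; "ft_force": force on the tool from outside, world axes, zero at the start; "torque": the same for the moment, N m; "grip_width": opening from 0.0 (shut) to 1.0 (fully open).
Only numpy, scipy, OpenCV 4.12 (cv2) and the standard library are available. Lean on these libraries where they do the work, as an engineer would, in place of code of your own. Each camera call takes 0.05 s, during which the arm holds its last target. There are 200 camera calls.

## Task

Shut the plywood tool case on the bench: slide its sticky dark wooden lid fully home, flush against the far rail all along, by short, gentle pushes on one post and then the other, so that it does not rack and jam, and then push the steel bolt fully in behind the left post to lock it. Never push the lid or the bolt with more than 30 N, and leave everything else where it is.

Things in the scene. Friction and masses are not known exactly. Their poses are not given: they have to be found in the camera images.
- case: Plywood tool case fixed on the bench, 300 mm long (its x, the lid's travel), 361 mm wide (y), 68 mm high. Origin: centre of its underside; x points away from the robot to the far rail, y to the left. The lid runs in a track between the side walls (inner faces y = +-152.5 mm), under lips 60 to 68 mm high over |y| > 142 mm. The far rail, the lid's stop, has its face at x = 130 mm.
- cover (a point): Centre of the top of the case's fixed cover board, 170 x 160 x 8 mm, top 68 mm above the bench, at case x = -65 mm, y = 0. It covers case x -150 to +20 mm, |y| < 80 mm, so that the middle of the lid's near edge cannot be reached. Hidden in each side wall, at an unmeasured x of 70 to 120 mm, the wood has swollen and stands 1.5 mm into the track, so the play is less there.
- lid: Dark wood sliding lid, loose, 110 (x) x 300 (y) x 12 mm, about 0.7 kg, friction 0.54 to 0.7. Origin: centre of its underside, 46 mm above the bench. Side play 5 mm, so it yaws up to 0.045 rad; pushed at one post that end gains 10 to 12 mm on the other, less at swollen spots, then it wedges, however hard it is pushed, until the other post is pushed. Starts 60 to 90 mm short of home.
- post_left (a point): Centre of the top of the lid's left (+y) post, an upright round light-wood dowel, 22 mm diameter, top 86 mm above the bench, 28 mm above the lid's upper face; 43 mm behind the lid's centre and 116 mm to its left. Push it on its near (-x) side.
- post_right (a point): The same for the right (-y) post, 116 mm to the right of the lid's centre.
- home_left (a point): Point of the case where the top centre of the left post stands along the travel when the lid is home: case x = 32 mm, y = 116 mm.
- home_right (a point): The same for the right post: case x = 32 mm, y = -116 mm.
- bolt (a joint): Travel of the steel bolt on the left side wall, m: 0 fully out, 0.040 fully in (a stop); starts at 0 to 0.006. It slides along case -y, just behind the home place of the left post (4 mm to spare); if the lid is not home it strikes the post or blocks its way. Bar 12 x 70 x 12 mm at case x = 11 mm, 69 to 81 mm high; friction about 3 N.
- bolt_knob (a point): Centre of the top of the bolt's upright round steel knob, 18 mm diameter, standing from 81 to 112 mm above the bench, at case x = 11 mm, y = 209 mm less the bolt's travel (outside the case's left wall). Push it on its outer (+y) side.
- sanding_block: Cork sanding block lying on the case's cover board, 70 x 45 x 22 mm; leave it alone. Origin: centre of its underside.
- screwdriver: Screwdriver with an orange handle, 170 mm, lying inside the case below the lid; leave it alone. Origin: centre of its underside.
- mallet: Rubber mallet on the bench right of the case, 210 mm long, 56 mm high; leave it alone. Origin: centre of its underside.
- offcut: Light-wood offcut left of the case, 190 x 60 x 32 mm; leave it alone. Origin: centre of its underside.
- paper_cup: White paper cup, 72 mm wide, 85 mm high, left; leave it alone. Origin: centre of its underside.

How it is judged:
By the outcome, as a careful person would: the job done as asked, in the order asked, and still so for the second after the job is handed in, with the robot touching nothing.
It also fails if it takes over 72 s, if anything falls off the work surface, if the arm or the gripper's body presses on something with over 40 N, if the wrist force passes 120 N, or if a joint passes its speed limit or range.

## Working session

There is one attempt and no reset: what is moved stays moved. The work goes in short steps, Python scripts to look and compute and a tool call to move; the robot and the scene stay as the last step left them, time stands still between calls to the robot, and variables do not carry over. Pictures are saved under pics/ and viewed, about 8 in all and at most 12, crops included, and the job is handed in when it is done.

Besides the shell and the picture viewer there is one more tool, called after "Request:" by a JSON object that holds its "fn" and its "kwargs". carry_out: Moves the arm, as the interface text tells. Its arguments: {"type":"object","properties":{"motion":{"type":"array","items":{"type":"array"}},"grip":{"type":"number"},"squeeze":{"type":"number"}},"required":["motion"]}

```bash
mkdir -p pics; ls
cat > h.py <<'E'
import numpy as np, cv2
from bench import get_state, eyes, ticket
def grab(n,save=None):
    d=eyes.get_image(n); 
    if save: cv2.imwrite('pics/'+save,d['pixels'])
    return d['pixels'],np.array(d['mtx']),np.array(d['extrinsics'])
def ray(K,E,u,v,z):
    r=E[:3,:3]@np.linalg.solve(K,[u,v,1.]); o=E[:3,3]
    return o+r*(z-o[2])/r[2]
def proj(K,E,p):
    c=E[:3,:3].T@(np.array(p,float)-E[:3,3]); q=K@c; return q[:2]/q[2]
E
python3 - <<'E'
from h import *
for n in('top','side'):
    p,K,X=grab(n,n+'0.png'); print(n,K.round(1).tolist(),X.round(3).tolist())
s=get_state(); print({k:np.round(v,3) for k,v in s.items()})
E
```

```text
pics
top [[561.8, 0.0, 322.8], [0.0, 561.8, 240.1], [0.0, 0.0, 1.0]] [[-0.014, -0.979, 0.202, 0.223], [-1.0, 0.015, 0.003, -0.01], [-0.006, -0.202, -0.979, 1.531], [0.0, 0.0, 0.0, 1.0]]
side [[481.6, 0.0, 315.1], [0.0, 481.6, 232.1], [0.0, 0.0, 1.0]] [[0.994, -0.077, 0.078, 0.408], [-0.108, -0.578, 0.809, -1.217], [-0.017, -0.812, -0.583, 0.969], [0.0, 0.0, 0.0, 1.0]]
{'time': np.float64(0.1), 'joint_positions': array([-1.191,  0.322, -0.07 ,  1.452,  0.023,  1.371, -0.057]), 'qd': array([-0.002, -0.002, -0.001, -0.003,  0.001, -0.   , -0.001]), 'joint_torque': array([-1.0000e-03, -4.9257e+01, -4.0600e-01, -3.1340e+01, -6.4000e-02,
        3.9000e-02,  0.0000e+00]), 'position': array([0.232, 0.606, 0.182]), 'tool_rot': array([ 2.588e+00,  1.780e+00, -2.000e-03]), 'ft_force': array([-0.154,  0.053, -0.167]), 'torque': array([ 0.015, -0.027,  0.036]), 'grip_width': np.float64(0.999)}
```

View pics/top0.png

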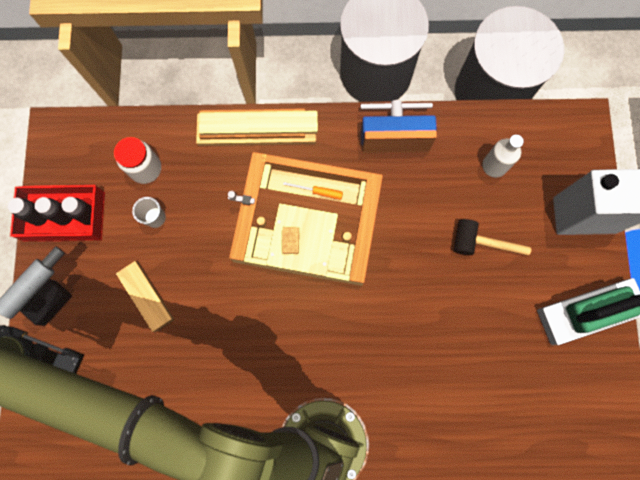

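View pics/side0.png

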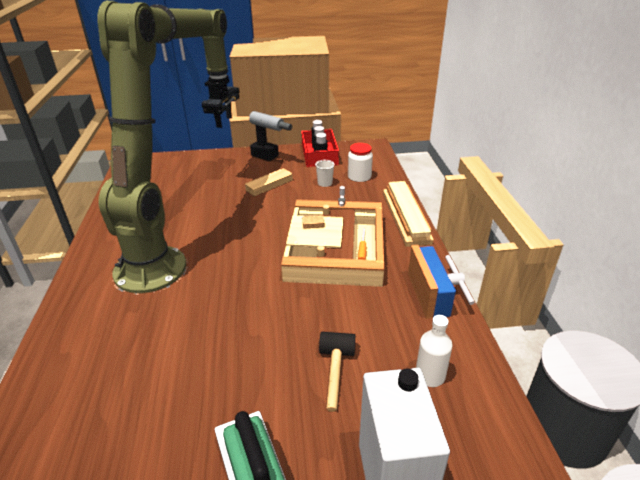

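Run:
```python
from h import *
p=cv2.imread('pics/top0.png'); d,K,X=grab('top')
c=cv2.resize(p[140:300,215:395],None,fx=4.4,fy=3.7*4.4/3.7*0.85,interpolation=cv2.INTER_CUBIC) if 0 else cv2.resize(p[145:295,215:395],None,fx=4,fy=4,interpolation=cv2.INTER_CUBIC)
cv2.imwrite('pics/crop0.png',c)
for u,v in [(255,154),(382,174),(362,283),(231,262)]: print(ray(K,X,u,v,.068).round(4))
for u,v in [(261,221),(347.5,236)]: print('post',ray(K,X,u,v,.086).round(4))
print('knob',ray(K,X,232,196,.112).round(4))
h=cv2.cvtColor(p,cv2.COLOR_BGR2HSV)
for q in [(160,320),(270,300),(221,261),(236,347),(215,300),(250,262)]: print(q,h[q])
```

```text
[0.7692 0.1785 0.068 ]
[ 0.7061 -0.1682  0.068 ]
[ 0.4087 -0.1054  0.068 ]
[0.4695 0.2388 0.068 ]
post [0.5752 0.1583 0.086 ]
post [ 0.5311 -0.0696  0.086 ]
knob [0.6375 0.232  0.112 ]
(160, 320) [ 11 167 148]
(270, 300) [ 28  83 249]
(221, 261) [ 24  99 252]
(236, 347) [ 26  89 252]
(215, 300) [ 29  52 252]
(250, 262) [ 29  62 251]
```

View pics/crop0.png

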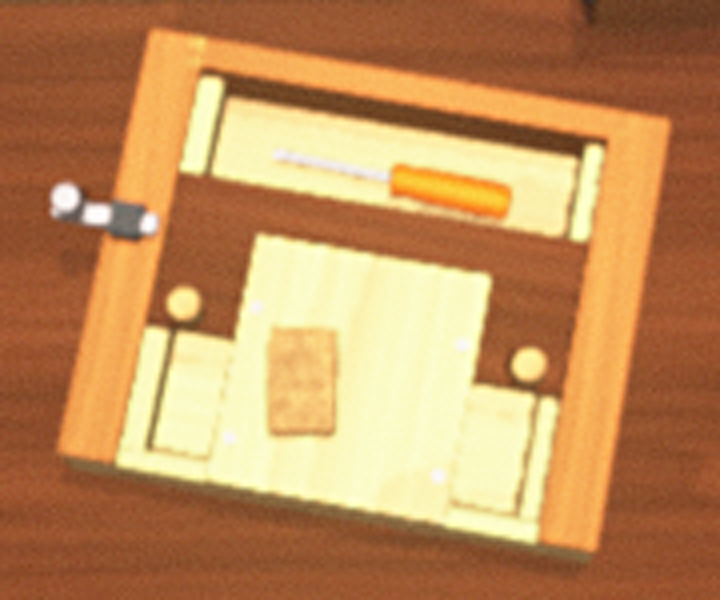

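```bash
cat >> h.py <<'E'
def fitcase(P,Q):  # P case xy, Q world xy
    a,b=P.mean(0),Q.mean(0); H=(P-a).T@(Q-b); t=np.arctan2(H[0,1]-H[1,0],H[0,0]+H[1,1])
    R=np.array([[np.cos(t),-np.sin(t)],[np.sin(t),np.cos(t)]]); return t,R,b-R@a
E
python3 - <<'E'
from h import *
d,K,X=grab('top'); s,K2,X2=grab('side')
px=lambda l:[(x/4+215-.4,y/4+145-.4) for x,y in l]
Q=np.array([ray(K,X,u,v,.068)[:2] for u,v in px([(152,28),(670,118),(597,548),(62,455)])])
P=np.array([[.15,.1805],[.15,-.1805],[-.15,-.1805],[-.15,.1805]])
t,R,o=fitcase(P,Q); print(t,o,'res',((P@R.T+o)-Q).round(4).tolist())
for n,(u,v),z in zip(['L','R','knob'],px([(183,303),(529,364),(66,197)]),[.086,.086,.112]):
    w=ray(K,X,u,v,z); c=R.T@(w[:2]-o); print(n,w.round(4),'case',c.round(4))
# far-rail & lid edges check: project case corners in side
h=lambda c,z: proj(K2,X2,[*(R@np.array(c)+o),z]).round(1)
print([h(c,.068) for c in P], h([.011,.209],.112))
c=cv2.resize(s[170:295,270:400],None,fx=4.6,fy=4.6,interpolation=cv2.INTER_CUBIC); 
for q in P:
    u,v=h(q,.068); cv2.circle(c,(int((u-270)*4.6),int((v-170)*4.6)),4,(255,0,0),1)
cv2.imwrite('pics/crop1.png',c)
E
```

```text
-0.19185952841636408 [0.59340482 0.03694284] res [[-0.0012, 0.0003], [0.0004, -0.0004], [-0.0005, -0.0013], [0.0013, 0.0014]]
L [0.577  0.1601 0.086 ] case [-0.0396  0.1178]
R [ 0.5322 -0.0679  0.086 ] case [-0.0401 -0.1146]
knob [0.6434 0.2345 0.112 ] case [0.0114 0.2035]
[array([380.3, 201.4]), array([383.6, 267.5]), array([281.1, 263.4]), array([295.3, 198.9])] [341.1 185.3]
```

View pics/crop1.png

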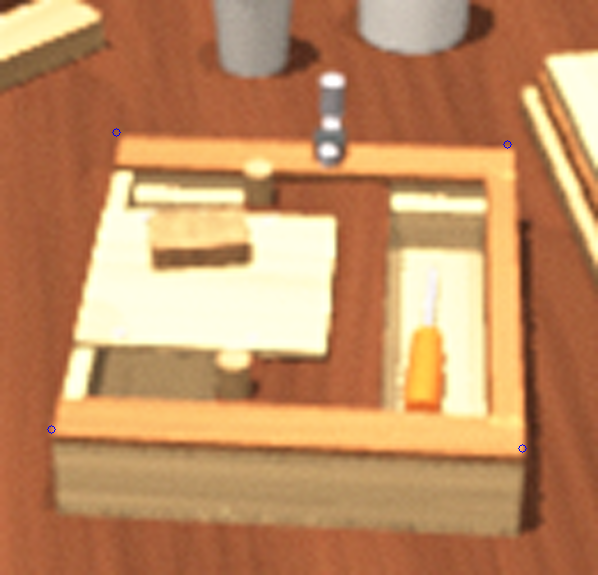

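Request:
{"fn": "carry_out", "kwargs": {"motion": [[[0.026,-0.037,0],0.015],[[0.052,-0.074,0],0.03],[[0.078,-0.111,0],0.045],[[0.103,-0.147,0],0.06],[[0.129,-0.184,0],0.075],[[0.155,-0.221,0],0.09],[[0.18,-0.258,0],0.105],[[0.206,-0.295,0],0.12],[[0.232,-0.331,0],0.135],[[0.258,-0.368,0],0.15],[[0.283,-0.405,0],0.165],[[0.309,-0.442,0],0.174],[[0.309,-0.442,-0.03],0.174],[[0.309,-0.442,-0.03],0.174],[[0.309,-0.442,-0.03],0.174]], "grip": 1, "squeeze": 10}}

```text
time: 1.75
position: [0.5405, 0.166, 0.1526]
tool_rot: [-2.422, -1.999, 0.002]
ft_force: [-0.6, 0.4, 0.5]
grip_width: 0.008
```

```bash
cat >> h.py <<'E'
T=-.1919; o=np.array([.5934,.0369]); Rc=np.array([[np.cos(T),-np.sin(T)],[np.sin(T),np.cos(T)]])
def st():
    s=get_state(); p=np.array(s['position']); print('t',round(float(s['time']),2),'tcp',p.round(4),'case',(Rc.T@(p[:2]-o)).round(4),'F case',(Rc.T@np.array(s['ft_force'])[:2]).round(2),'Fz',round(float(s['ft_force'][2]),2),'rot',np.round(s['tool_rot'],3),'g',round(float(s['grip_width']),3))
E
python3 - <<'E'
from h import *
st(); p,K,X=grab('top')
cv2.imwrite('pics/crop2.png',cv2.resize(p[145:295,215:395],None,fx=4,fy=4,interpolation=cv2.INTER_CUBIC))
E
```

```text
t 1.75 tcp [0.5405 0.166  0.1526] case [-0.0766  0.1166] F case [-0.62  0.29] Fz 0.46 rot [-2.422e+00 -1.999e+00  2.000e-03] g 0.008
```

Request:
{"fn": "carry_out", "kwargs": {"motion": [[[0,0,-0.04],0],[[0,0,-0.081],0],[[0,0,-0.081],0],[[0.006,-0.0011,-0.081],0],[[0.0118,-0.0023,-0.081],0],[[0.0137,-0.0027,-0.081],0],[[0.0157,-0.0031,-0.081],0],[[0.0177,-0.0034,-0.081],0],[[0.0177,-0.0034,-0.081],0]]}}

```text
time: 2.7
position: [0.5597, 0.1615, 0.0723]
tool_rot: [2.424, 1.998, 0.001]
ft_force: [0.4, -0.5, -0.3]
grip_width: 0.01
```

Run:
```python
from h import *
st(); p,K,X=grab('side')
cv2.imwrite('pics/crop3.png',cv2.resize(p[150:275,260:400],None,fx=4.6,fy=4.6,interpolation=cv2.INTER_CUBIC))
```

```text
t 2.7 tcp [0.5597 0.1615 0.0723] case [-0.0569  0.1159] F case [ 0.48 -0.43] Fz -0.25 rot [2.424e+00 1.998e+00 1.000e-03] g 0.01
```

View pics/crop3.png

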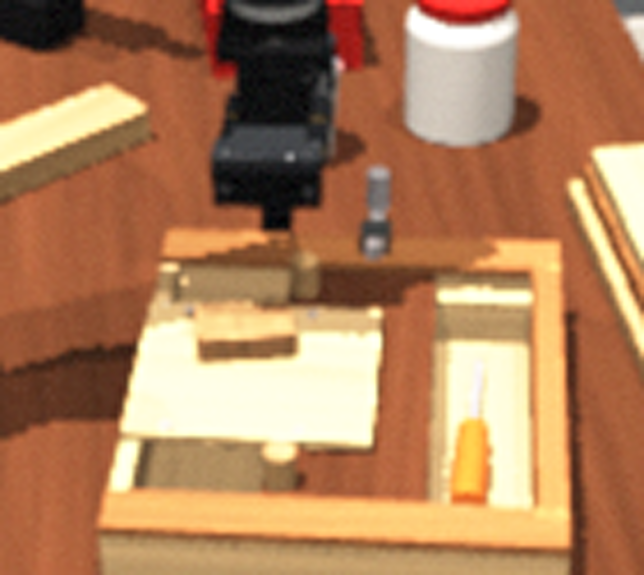

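Request:
{"fn": "carry_out", "kwargs": {"motion": [[[0.001,-0.0002,0],0],[[0.002,-0.0004,0],0],[[0.0029,-0.0006,0],0],[[0.0039,-0.0008,0],0],[[0.0039,-0.0008,0],0]]}}

```text
time: 3.25
position: [0.5632, 0.1607, 0.0718]
tool_rot: [2.424, 1.998, 0.0]
ft_force: [-0.2, -0.7, 0.2]
grip_width: 0.006
```

```bash
python3 -c "
from h import *
st()"
```

```text
t 3.25 tcp [0.5632 0.1607 0.0718] case [-0.0532  0.1158] F case [-0.02 -0.77] Fz 0.15 rot [2.424 1.998 0.   ] g 0.006
```

Request:
{"fn": "carry_out", "kwargs": {"motion": [[[0.001,-0.0002,0],0],[[0.002,-0.0004,0],0],[[0.0029,-0.0006,0],0],[[0.0039,-0.0008,0],0],[[0.0049,-0.001,0],0]]}}

```text
time: 3.75
position: [0.5681, 0.1598, 0.0719]
tool_rot: [2.424, 1.999, 0.0]
ft_force: [0.5, 0.4, -0.4]
grip_width: 0.002
```

```bash
python3 -c "
from h import *
st()
p,K,X=grab('top')
cv2.imwrite('pics/crop4.png',cv2.resize(p[145:295,215:395],None,fx=4,fy=4,interpolation=cv2.INTER_CUBIC))"
```

```text
t 3.75 tcp [0.5681 0.1598 0.0719] case [-0.0483  0.1158] F case [0.46 0.49] Fz -0.38 rot [2.424 1.999 0.   ] g 0.002
```

View pics/crop4.png

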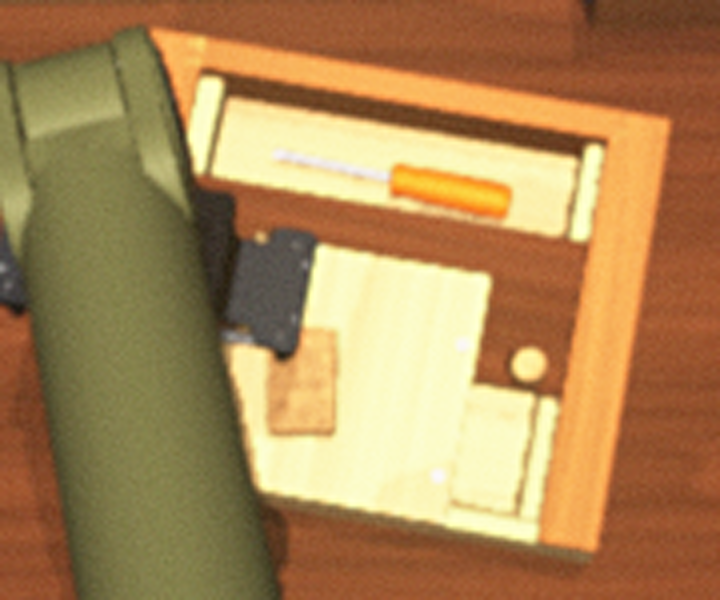

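```bash
python3 -c "
from h import *
p,K,X=grab('side')
a=cv2.imread('pics/side0.png')[185:255,280:390]; b=p[185:255,280:390]
cv2.imwrite('pics/crop5.png',np.vstack([cv2.resize(x,None,fx=4.2*1.0,fy=4.2,interpolation=cv2.INTER_CUBIC) for x in (a,b)]))"
```

```text
(no output)
```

View pics/crop5.png

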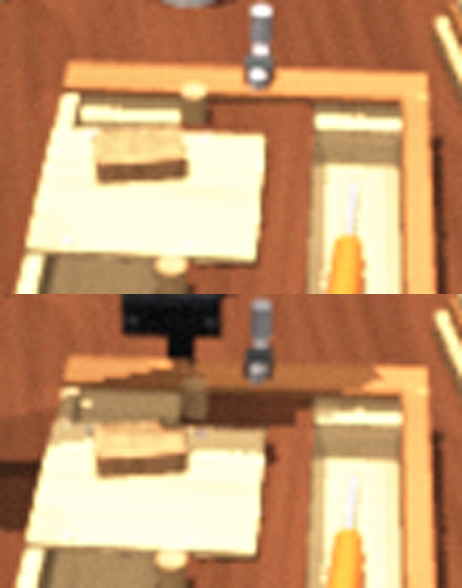

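```bash
python3 -c "
from h import *
p,K,X=grab('side')
t=get_state()['position']; print('tcp',proj(K,X,t),'z+14',proj(K,X,[t[0],t[1],t[2]+.014]))
for c,z in [((-.04,.1178),.086),((-.0401,-.1146),.086)]: print('post',proj(K,X,[*(Rc@c+o),z]))
print('seen L', 280+195/4.2,185+90/4.2,'R',280+171/4.2,185+266/4.2)
cv2.imwrite('pics/side6.png',cv2.resize(p[150:250,270:390],None,fx=6,fy=6,interpolation=cv2.INTER_CUBIC))"
```

```text
tcp [322.57726201 208.76246883] z+14 [322.54290741 205.30936182]
post [325.00626773 205.02875458]
post [319.83704433 246.35270001]
seen L 326.42857142857144 206.42857142857142 R 320.7142857142857 248.33333333333331
```

View pics/side6.png

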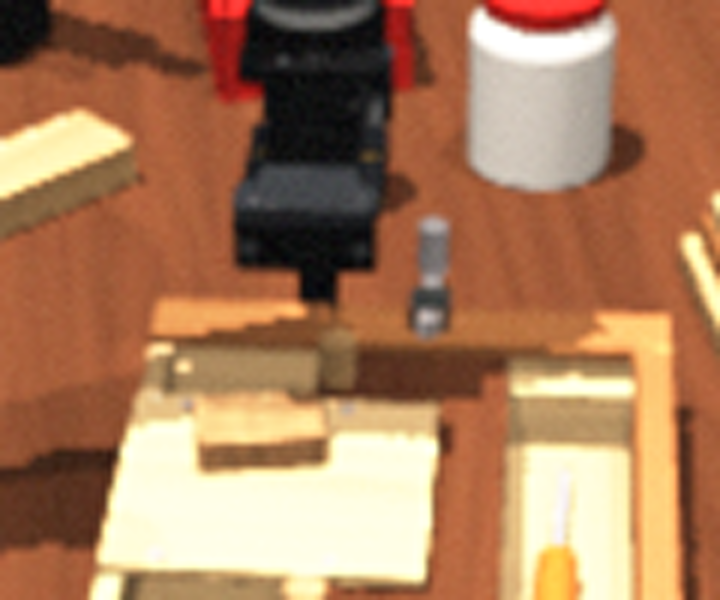

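Request:
{"fn": "carry_out", "kwargs": {"motion": [[[0.001,-0.0002,0],0],[[0.002,-0.0004,0],0],[[0.0029,-0.0006,0],0],[[0.0039,-0.0008,0],0]]}}

```text
time: 4.3
position: [0.572, 0.159, 0.0719]
tool_rot: [-2.424, -1.999, -0.0]
ft_force: [0.1, 0.2, 0.5]
grip_width: 0.005
```

Run:
```python
from h import *
st()
p,K,X=grab('side')
a=cv2.imread('pics/side0.png')
g=lambda i:cv2.cvtColor(i,cv2.COLOR_BGR2GRAY)
print(g(p)[194:216,314:336])
```

```text
t 4.3 tcp [0.572  0.159  0.0719] case [-0.0443  0.1158] F case [0.1  0.23] Fz 0.55 rot [-2.424 -1.999 -0.   ] g 0.005
[[ 43  42  40  36  25  30  26   5  15  15  11  12  15  10  25  20  27  30
   20  49  91 113]
 [ 88  94  86  84  83  80  61  23  14  11  12  12  18  45  77  76  78  77
   70  85 100 110]
 [119 122 118 123 124 124  95  23  15  13  14  10  22  81 118 119 120 119
  114 112 111 109]
 [117 121 124 115 125 124  95  24   4  12  11   9  22  75 120 118 118 116
  117 115 110 112]
 [116 122 121 116 118 122  92  21   9   8   9  12  23  81 122 121 119 119
  120 115 110 110]
 [126 123 119 123 125 128  95  33  14  17  18  16  30  83 118 120 118 117
  123 118 115 109]
 [156 164 167 168 166 168 149 100  63  61  64  57  39  78 114 123 123 122
  120 117 118 114]
 [180 187 193 194 199 202 197 164 110  89 102  97  69  85 106 124 121 124
  121 122 123 121]
 [184 177 160 164 169 183 181 165 117  92 108 113  93  99 114 128 127 128
  127 127 127 127]
 [161 138 102  93  99 100 102 108 102  91 100 106  91 102 116 120 128 130
  130 130 133 131]
 [ 95  91  82  83  89  87  90  87  87  95  96  99 10
[... 364 characters left out ...]
5 101 101 104  90  80  72  65
   72  72  73  74]
 [136 138 137 137 139 136 138 135 123  97  88  94  98  99  93  71  52  53
   55  59  55  55]
 [145 142 140 141 144 143 146 142 125  99  84  94  96  97  90  74  55  58
   60  62  62  61]
 [141 141 143 144 146 143 145 143 125  94  88  97  98  95  94  73  58  55
   62  59  61  59]
 [144 146 143 147 141 143 146 146 119  84  88  94  99 104  92  73  62  58
   63  61  64  60]
 [139 137 139 139 137 136 136 140 115  75  84  94  99 100  91  71  56  56
   63  60  63  60]
 [142 140 139 133 123 130 139 126  96  58  71  82  83  81  74  59  55  56
   58  57  56  58]
 [180 170 164 166 139 125 131 112  89  60  47  54  67  67  58  54  61  57
   58  59  58  59]]
```

Run:
```python
from h import *
p,K,X=grab('top')
for z in (.142,.17,.2):
  for u,v in [(294,203.75),(287.5,233.75)]:
    print(z,(Rc.T@(ray(K,X,u,v,z)[:2]-o)).round(4))
s,K2,X2=grab('side')
print('start tcp proj',proj(K2,X2,[.233,.607,.183]))
a=cv2.imread('pics/side0.png')[75:130,190:260]
b=s[150:215,290:360]
A=lambda x:cv2.resize(x,None,fx=5.5,fy=5.5,interpolation=cv2.INTER_CUBIC)
A1,B1=A(a),A(b); u,v=proj(K2,X2,[.233,.607,.183]); cv2.circle(A1,(int((u-190)*5.5),int((v-75)*5.5)),3,(0,0,255),-1)
u,v=proj(K2,X2,get_state()['position']); cv2.circle(B1,(int((u-290)*5.5),int((v-150)*5.5)),3,(0,0,255),-1)
B1=cv2.convertScaleAbs(B1,alpha=1.5,beta=20);A1=cv2.convertScaleAbs(A1,alpha=1.5,beta=30)
h=max(len(A1),len(B1)); A1=cv2.copyMakeBorder(A1,0,h-len(A1),0,0,0); B1=cv2.copyMakeBorder(B1,0,h-len(B1),0,0,0)
cv2.imwrite('pics/tips.png',np.hstack([A1,B1]))
```

```text
0.142 [0.0062 0.0326]
0.142 [-0.0739  0.0341]
0.17 [-0.0011  0.0296]
0.17 [-0.0796  0.031 ]
0.2 [-0.0089  0.0264]
0.2 [-0.0856  0.0278]
start tcp proj [225.35598945 131.03362958]
```

View pics/tips.png

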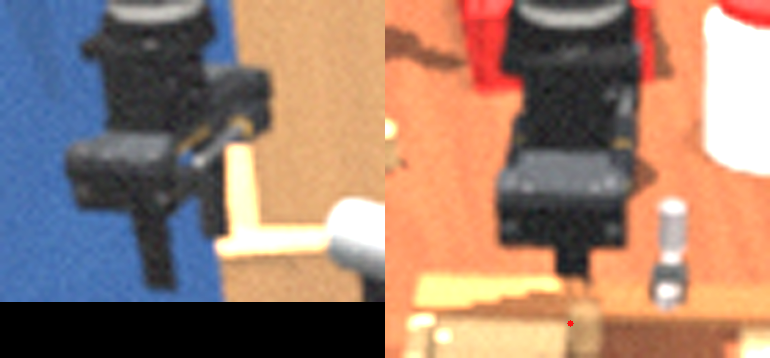

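Run:
```python
from h import *
s,K2,X2=grab('side')
for y in (.021,.03):
  for z in (.142,.165): print('body',y,z,[proj(K2,X2,[*(Rc@[-.0443+dx,y]+o),z]).round(1) for dx in(-.0375,.0375)])
print('seen bottom corners',290+(500-385)/5.5,150+243/5.5, 290+(627-385)/5.5,150+245/5.5)
# start: tool x dir at angle 1.205 rad
d=np.array([np.cos(1.205),np.sin(1.205)])
for sgn in(-1,1):
  q=np.array([.233,.607])+sgn*.05*d; print('tip',sgn,proj(K2,X2,[*q,.183]).round(1))
  q=np.array([.233,.607])+sgn*.095*d; print('body',sgn,proj(K2,X2,[*q,.253]).round(1))
print('seen near tip',190+160/5.5,75+288/5.5,'far',190+213/5.5,75+235/5.5,'body near bottom mid',190+115/5.5,75+205/5.5)
from scipy.spatial.transform import Rotation as Ro
print(Ro.from_rotvec(get_state()['tool_rot']).as_matrix().round(3))
```

```text
body 0.021 0.142 [array([309.8, 206.1]), array([333.3, 206.8])]
body 0.021 0.165 [array([309.6, 199.9]), array([333.3, 200.6])]
body 0.03 0.142 [array([310. , 204.6]), array([333.5, 205.3])]
body 0.03 0.165 [array([309.9, 198.4]), array([333.5, 199.1])]
seen bottom corners 310.90909090909093 194.1818181818182 334.0 194.54545454545456
tip -1 [220.2 136.2]
body -1 [212.9 123.8]
tip 1 [230.3 126.1]
body 1 [232.6 105.5]
seen near tip 219.0909090909091 127.36363636363637 far 228.72727272727272 117.72727272727272 body near bottom mid 210.9090909090909 112.27272727272728
[[ 0.191  0.982  0.   ]
 [ 0.982 -0.191  0.   ]
 [ 0.     0.    -1.   ]]
```

Request:
{"fn": "carry_out", "kwargs": {"motion": [[[-0.0255,0.005,0],0],[[-0.0255,0.005,0],0],[[-0.0255,0.005,-0.01],0],[[-0.0255,0.005,-0.02],0],[[-0.0255,0.005,-0.03],0],[[-0.0255,0.005,-0.035],0],[[-0.0255,0.005,-0.035],0]]}}

```text
time: 5.2
position: [0.5457, 0.1635, 0.0353]
tool_rot: [-2.424, -1.998, 0.004]
ft_force: [0.1, -0.7, -0.4]
grip_width: 0.004
```

Run:
```python
from h import *
st()
p,K,X=grab('side')
print(proj(K,X,get_state()['position']))
c=cv2.convertScaleAbs(cv2.resize(p[165:265,270:390],None,fx=6,fy=6,interpolation=cv2.INTER_CUBIC),alpha=1.3,beta=20)
cv2.imwrite('pics/v10.png',c)
```

```text
t 5.2 tcp [0.5457 0.1635 0.0353] case [-0.071   0.1151] F case [ 0.19 -0.71] Fz -0.4 rot [-2.424 -1.998  0.004] g 0.004
[316.26092481 217.27933562]
```

View pics/v10.png

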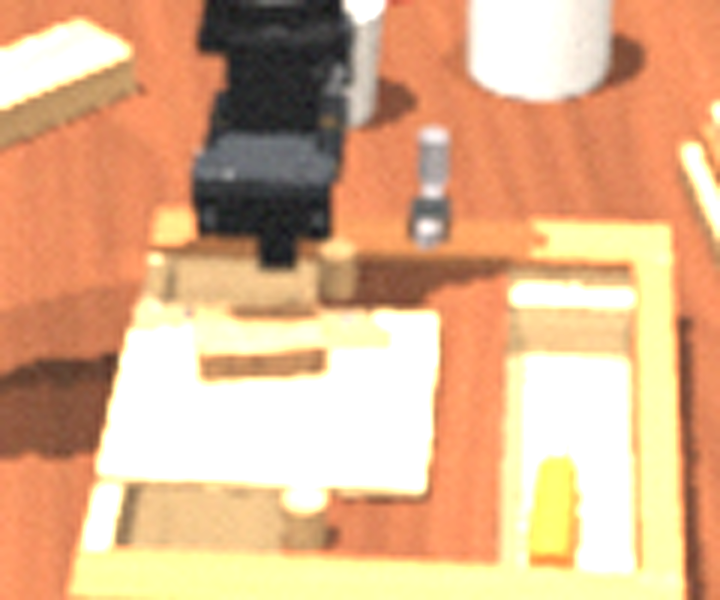

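Request:
{"fn": "carry_out", "kwargs": {"motion": [[[0.004,-0.0008,0],0],[[0.0079,-0.0015,0],0],[[0.0098,-0.0019,0],0],[[0.0108,-0.0021,0],0],[[0.0118,-0.0023,0],0],[[0.0128,-0.0025,0],0],[[0.0137,-0.0027,0],0],[[0.0137,-0.0027,0],0]]}}

```text
time: 6.05
position: [0.5584, 0.1616, 0.0367]
tool_rot: [-2.422, -1.998, 0.004]
ft_force: [-4.5, 0.9, 2.6]
grip_width: 0.011
```

```bash
python3 -c "
from h import *
st()"
```

```text
t 6.05 tcp [0.5584 0.1616 0.0367] case [-0.0581  0.1158] F case [-4.55  0.03] Fz 2.6 rot [-2.422 -1.998  0.004] g 0.011
```

Request:
{"fn": "carry_out", "kwargs": {"motion": [[[0.001,-0.0002,0],0],[[0.002,-0.0004,0],0],[[0.0029,-0.0006,0],0],[[0.0039,-0.0008,0],0],[[0.0049,-0.001,0],0]]}}

```text
time: 6.55
position: [0.5633, 0.1613, 0.0367]
tool_rot: [-2.421, -1.998, 0.003]
ft_force: [-4.3, 1.2, 2.2]
grip_width: 0.003
```

```bash
python3 -c "
from h import *
st()"
```

```text
t 6.55 tcp [0.5633 0.1613 0.0367] case [-0.0533  0.1164] F case [-4.47  0.32] Fz 2.17 rot [-2.421 -1.998  0.003] g 0.003
```

Request:
{"fn": "carry_out", "kwargs": {"motion": [[[-0.0118,0.0023,0],0],[[-0.0118,0.0023,0.045],0],[[-0.0187,0.0036,0.055],0],[[-0.0282,-0.0455,0.055],0],[[-0.0374,-0.0926,0.055],0],[[-0.0464,-0.1387,0.055],0],[[-0.0549,-0.1829,0.055],0],[[-0.0629,-0.2242,0.055],0],[[-0.0629,-0.2242,0.055],0],[[-0.0629,-0.2242,0.02],0],[[-0.0629,-0.2242,0],0],[[-0.0629,-0.2242,0],0],[[-0.0579,-0.2252,0],0],[[-0.054,-0.2259,0],0],[[-0.0511,-0.2265,0],0],[[-0.0491,-0.2268,0],0],[[-0.0471,-0.2272,0],0],[[-0.0452,-0.2276,0],0],[[-0.0432,-0.228,0],0]]}}

```text
time: 8.45
position: [0.5201, -0.0678, 0.0373]
tool_rot: [-2.422, -1.996, 0.004]
ft_force: [-7.3, -1.1, 4.4]
grip_width: 0.006
```

```bash
python3 -c "
from h import *
st()"
```

```text
t 8.45 tcp [ 0.5201 -0.0678  0.0373] case [-0.052  -0.1168] F case [-6.99 -2.51] Fz 4.44 rot [-2.422 -1.996  0.004] g 0.006
```

Request:
{"fn": "carry_out", "kwargs": {"motion": [[[0.0013,-0.0003,0],0],[[0.0027,-0.0005,0],0],[[0.0039,-0.0008,0],0],[[-0.0098,0.0019,0],0],[[-0.0098,0.0019,0.045],0],[[-0.0082,0.0525,0.055],0],[[0.001,0.0996,0.055],0],[[0.01,0.1457,0.055],0],[[0.0185,0.1899,0.055],0],[[0.0265,0.2312,0.055],0],[[0.0265,0.2312,0.055],0],[[0.0265,0.2312,0.02],0],[[0.0265,0.2312,0],0],[[0.0324,0.2301,0],0],[[0.0363,0.2293,0],0],[[0.0383,0.2289,0],0],[[0.0403,0.2286,0],0],[[0.0422,0.2282,0],0],[[0.0442,0.2278,0],0],[[0.0462,0.2274,0],0]]}}

```text
time: 10.45
position: [0.566, 0.1602, 0.037]
tool_rot: [-2.421, -1.997, 0.004]
ft_force: [-6.4, 1.5, 4.4]
grip_width: 0.003
```

```bash
python3 -c "
from h import *
st()"
```

```text
t 10.45 tcp [0.566  0.1602 0.037 ] case [-0.0504  0.1159] F case [-6.6   0.24] Fz 4.4 rot [-2.421 -1.997  0.004] g 0.003
```

Request:
{"fn": "carry_out", "kwargs": {"motion": [[[0.002,-0.0004,0],0],[[0.0039,-0.0008,0],0],[[0.0059,-0.0011,0],0],[[-0.0098,0.0019,0],0],[[-0.0098,0.0019,0.045],0],[[-0.0213,-0.0468,0.055],0],[[-0.0305,-0.0939,0.055],0],[[-0.0395,-0.14,0.055],0],[[-0.048,-0.1842,0.055],0],[[-0.056,-0.2255,0.055],0],[[-0.056,-0.2255,0.055],0],[[-0.056,-0.2255,0.02],0],[[-0.056,-0.2255,0],0],[[-0.0501,-0.2267,0],0],[[-0.0471,-0.2272,0],0],[[-0.0452,-0.2276,0],0],[[-0.0432,-0.228,0],0],[[-0.0413,-0.2284,0],0],[[-0.0398,-0.2287,0],0]]}}

```text
time: 12.35
position: [0.5266, -0.0685, 0.0372]
tool_rot: [-2.421, -1.997, 0.003]
ft_force: [-5.8, 0.7, 3.9]
grip_width: 0.008
```

```bash
python3 -c "
from h import *
st()"
```

```text
t 12.35 tcp [ 0.5266 -0.0685  0.0372] case [-0.0455 -0.1162] F case [-5.87 -0.45] Fz 3.88 rot [-2.421 -1.997  0.003] g 0.008
```

Request:
{"fn": "carry_out", "kwargs": {"motion": [[[0.002,-0.0004,0],0],[[0.0039,-0.0008,0],0],[[0.0059,-0.0011,0],0],[[-0.0098,0.0019,0],0],[[-0.0098,0.0019,0.045],0],[[-0.0023,0.0514,0.055],0],[[0.0069,0.0985,0.055],0],[[0.0159,0.1446,0.055],0],[[0.0244,0.1888,0.055],0],[[0.0324,0.2301,0.055],0],[[0.0324,0.2301,0.055],0],[[0.0324,0.2301,0.02],0],[[0.0324,0.2301,0],0],[[0.0383,0.2289,0],0],[[0.0413,0.2284,0],0],[[0.0432,0.228,0],0],[[0.0452,0.2276,0],0],[[0.0471,0.2272,0],0],[[0.0486,0.2269,0],0]]}}

```text
time: 14.25
position: [0.5755, 0.1589, 0.0379]
tool_rot: [-2.421, -1.997, 0.002]
ft_force: [-5.9, 1.1, 4.3]
grip_width: 0.002
```

```bash
python3 -c "
from h import *
st()"
```

```text
t 14.25 tcp [0.5755 0.1589 0.0379] case [-0.0409  0.1163] F case [-5.97 -0.07] Fz 4.3 rot [-2.421e+00 -1.997e+00  2.000e-03] g 0.002
```

Request:
{"fn": "carry_out", "kwargs": {"motion": [[[0.002,-0.0004,0],0],[[0.0039,-0.0008,0],0],[[0.0059,-0.0011,0],0],[[-0.0098,0.0019,0],0],[[-0.0098,0.0019,0.045],0],[[-0.0213,-0.0468,0.055],0],[[-0.0305,-0.0939,0.055],0],[[-0.0395,-0.14,0.055],0],[[-0.048,-0.1842,0.055],0],[[-0.056,-0.2255,0.055],0],[[-0.056,-0.2255,0.055],0],[[-0.056,-0.2255,0.02],0],[[-0.056,-0.2255,0],0],[[-0.0501,-0.2267,0],0],[[-0.0471,-0.2272,0],0],[[-0.0452,-0.2276,0],0],[[-0.0432,-0.228,0],0],[[-0.0413,-0.2284,0],0],[[-0.0398,-0.2287,0],0]]}}

```text
time: 16.15
position: [0.5356, -0.0703, 0.0374]
tool_rot: [-2.421, -1.997, 0.003]
ft_force: [-6.4, 1.4, 5.2]
grip_width: 0.009
```

```bash
python3 -c "
from h import *
st()"
```

```text
t 16.15 tcp [ 0.5356 -0.0703  0.0374] case [-0.0363 -0.1163] F case [-6.53  0.14] Fz 5.22 rot [-2.421 -1.997  0.003] g 0.009
```

Request:
{"fn": "carry_out", "kwargs": {"motion": [[[0.002,-0.0004,0],0],[[0.0039,-0.0008,0],0],[[0.0059,-0.0011,0],0],[[-0.0098,0.0019,0],0],[[-0.0098,0.0019,0.045],0],[[-0.0023,0.0514,0.055],0],[[0.0069,0.0985,0.055],0],[[0.0159,0.1446,0.055],0],[[0.0244,0.1888,0.055],0],[[0.0324,0.2301,0.055],0],[[0.0324,0.2301,0.055],0],[[0.0324,0.2301,0.02],0],[[0.0324,0.2301,0],0],[[0.0383,0.2289,0],0],[[0.0413,0.2284,0],0],[[0.0432,0.228,0],0],[[0.0452,0.2276,0],0],[[0.0471,0.2272,0],0],[[0.0486,0.2269,0],0]]}}

```text
time: 18.05
position: [0.5828, 0.1567, 0.0376]
tool_rot: [-2.42, -1.996, 0.006]
ft_force: [-10.3, 0.5, 9.1]
grip_width: 0.002
```

```bash
python3 -c "
from h import *
st()"
```

```text
t 18.05 tcp [0.5828 0.1567 0.0376] case [-0.0333  0.1156] F case [-10.22  -1.53] Fz 9.11 rot [-2.42  -1.996  0.006] g 0.002
```

Request:
{"fn": "carry_out", "kwargs": {"motion": [[[0.001,-0.0002,0],0],[[0.002,-0.0004,0],0],[[0.0029,-0.0006,0],0]]}}

```text
time: 18.35
position: [0.5871, 0.1566, 0.0376]
tool_rot: [-2.421, -1.998, 0.002]
ft_force: [-4.9, 1.6, 3.6]
grip_width: 0.003
```

```bash
python3 -c "
from h import *
st()"
```

```text
t 18.35 tcp [0.5871 0.1566 0.0376] case [-0.029   0.1163] F case [-5.16  0.6 ] Fz 3.62 rot [-2.421e+00 -1.998e+00  2.000e-03] g 0.003
```

Request:
{"fn": "carry_out", "kwargs": {"motion": [[[0.001,-0.0002,0],0],[[0.002,-0.0004,0],0],[[-0.0098,0.0019,0],0],[[-0.0098,0.0019,0.045],0],[[-0.0242,-0.0462,0.055],0],[[-0.0334,-0.0933,0.055],0],[[-0.0424,-0.1394,0.055],0],[[-0.0509,-0.1836,0.055],0],[[-0.0589,-0.2249,0.055],0],[[-0.0589,-0.2249,0.055],0],[[-0.0589,-0.2249,0.02],0],[[-0.0589,-0.2249,0],0],[[-0.053,-0.2261,0],0],[[-0.0501,-0.2267,0],0],[[-0.0481,-0.227,0],0],[[-0.0462,-0.2274,0],0],[[-0.0442,-0.2278,0],0],[[-0.0427,-0.2281,0],0]]}}

```text
time: 20.15
position: [0.5444, -0.0724, 0.0376]
tool_rot: [-2.422, -1.997, 0.003]
ft_force: [-6.5, 0.3, 5.0]
grip_width: 0.004
```

```bash
python3 -c "
from h import *
st()"
```

```text
t 20.15 tcp [ 0.5444 -0.0724  0.0376] case [-0.0273 -0.1166] F case [-6.47 -0.92] Fz 5.02 rot [-2.422 -1.997  0.003] g 0.004
```

Request:
{"fn": "carry_out", "kwargs": {"motion": [[[0.0015,-0.0003,0],0],[[0.003,-0.0006,0],0],[[0.0046,-0.0009,0],0],[[-0.0098,0.0019,0],0],[[-0.0098,0.0019,0.045],0],[[-0.0023,0.0514,0.055],0],[[0.0069,0.0985,0.055],0],[[0.0159,0.1446,0.055],0],[[0.0244,0.1888,0.055],0],[[0.0324,0.2301,0.055],0],[[0.0324,0.2301,0.055],0],[[0.0324,0.2301,0.02],0],[[0.0324,0.2301,0],0],[[0.0383,0.2289,0],0],[[0.0413,0.2284,0],0],[[0.0432,0.228,0],0],[[0.0452,0.2276,0],0],[[0.0471,0.2272,0],0],[[0.0481,0.227,0],0]]}}

```text
time: 22.05
position: [0.5934, 0.1553, 0.0381]
tool_rot: [-2.422, -1.998, -0.0]
ft_force: [-5.3, 0.6, 3.1]
grip_width: 0.005
```

```bash
python3 -c "
from h import *
st()"
```

```text
t 22.05 tcp [0.5934 0.1553 0.0381] case [-0.0226  0.1162] F case [-5.32 -0.47] Fz 3.11 rot [-2.422 -1.998 -0.   ] g 0.005
```

Request:
{"fn": "carry_out", "kwargs": {"motion": [[[0.0015,-0.0003,0],0],[[0.003,-0.0006,0],0],[[0.0046,-0.0009,0],0],[[-0.0098,0.0019,0],0],[[-0.0098,0.0019,0.045],0],[[-0.0213,-0.0468,0.055],0],[[-0.0305,-0.0939,0.055],0],[[-0.0395,-0.14,0.055],0],[[-0.048,-0.1842,0.055],0],[[-0.056,-0.2255,0.055],0],[[-0.056,-0.2255,0.055],0],[[-0.056,-0.2255,0.02],0],[[-0.056,-0.2255,0],0],[[-0.0501,-0.2267,0],0],[[-0.0471,-0.2272,0],0],[[-0.0452,-0.2276,0],0],[[-0.0432,-0.228,0],0],[[-0.0413,-0.2284,0],0],[[-0.0403,-0.2286,0],0]]}}

```text
time: 23.95
position: [0.5527, -0.0741, 0.0379]
tool_rot: [-2.422, -1.997, 0.002]
ft_force: [-6.1, 1.1, 5.9]
grip_width: 0.006
```

```bash
python3 -c "
from h import *
st()"
```

```text
t 23.95 tcp [ 0.5527 -0.0741  0.0379] case [-0.0188 -0.1168] F case [-6.17 -0.05] Fz 5.89 rot [-2.422e+00 -1.997e+00  2.000e-03] g 0.006
```

Request:
{"fn": "carry_out", "kwargs": {"motion": [[[0.0015,-0.0003,0],0],[[0.003,-0.0006,0],0],[[0.0046,-0.0009,0],0],[[-0.0098,0.0019,0],0],[[-0.0098,0.0019,0.045],0],[[-0.0023,0.0514,0.055],0],[[0.0069,0.0985,0.055],0],[[0.0159,0.1446,0.055],0],[[0.0244,0.1888,0.055],0],[[0.0324,0.2301,0.055],0],[[0.0324,0.2301,0.055],0],[[0.0324,0.2301,0.02],0],[[0.0324,0.2301,0],0],[[0.0383,0.2289,0],0],[[0.0413,0.2284,0],0],[[0.0432,0.228,0],0],[[0.0452,0.2276,0],0],[[0.0471,0.2272,0],0],[[0.0481,0.227,0],0]]}}

```text
time: 25.85
position: [0.6003, 0.1533, 0.0377]
tool_rot: [-2.422, -1.997, 0.003]
ft_force: [-5.3, 0.2, 4.5]
grip_width: 0.003
```

```bash
python3 -c "
from h import *
st()"
```

```text
t 25.85 tcp [0.6003 0.1533 0.0377] case [-0.0154  0.1156] F case [-5.21 -0.8 ] Fz 4.47 rot [-2.422 -1.997  0.003] g 0.003
```

Request:
{"fn": "carry_out", "kwargs": {"motion": [[[0.0015,-0.0003,0],0],[[0.003,-0.0006,0],0],[[0.0046,-0.0009,0],0],[[-0.0098,0.0019,0],0],[[-0.0098,0.0019,0.045],0],[[-0.0213,-0.0468,0.055],0],[[-0.0305,-0.0939,0.055],0],[[-0.0395,-0.14,0.055],0],[[-0.048,-0.1842,0.055],0],[[-0.056,-0.2255,0.055],0],[[-0.056,-0.2255,0.055],0],[[-0.056,-0.2255,0.02],0],[[-0.056,-0.2255,0],0],[[-0.0501,-0.2267,0],0],[[-0.0471,-0.2272,0],0],[[-0.0452,-0.2276,0],0],[[-0.0432,-0.228,0],0],[[-0.0413,-0.2284,0],0],[[-0.0403,-0.2286,0],0]]}}

```text
time: 27.75
position: [0.5602, -0.0756, 0.0378]
tool_rot: [-2.422, -1.997, 0.002]
ft_force: [-6.4, 0.2, 5.2]
grip_width: 0.009
```

```bash
python3 -c "
from h import *
st()"
```

```text
t 27.75 tcp [ 0.5602 -0.0756  0.0378] case [-0.0111 -0.1168] F case [-6.36 -1.07] Fz 5.22 rot [-2.422e+00 -1.997e+00  2.000e-03] g 0.009
```

Request:
{"fn": "carry_out", "kwargs": {"motion": [[[0.0015,-0.0003,0],0],[[0.003,-0.0006,0],0],[[0.0046,-0.0009,0],0],[[-0.0098,0.0019,0],0],[[-0.0098,0.0019,0.045],0],[[-0.0023,0.0514,0.055],0],[[0.0069,0.0985,0.055],0],[[0.0159,0.1446,0.055],0],[[0.0244,0.1888,0.055],0],[[0.0324,0.2301,0.055],0],[[0.0324,0.2301,0.055],0],[[0.0324,0.2301,0.02],0],[[0.0324,0.2301,0],0],[[0.0383,0.2289,0],0],[[0.0413,0.2284,0],0],[[0.0432,0.228,0],0],[[0.0452,0.2276,0],0],[[0.0471,0.2272,0],0],[[0.0481,0.227,0],0]]}}

```text
time: 29.65
position: [0.6087, 0.152, 0.0381]
tool_rot: [-2.422, -1.998, 0.001]
ft_force: [-6.3, 0.5, 2.9]
grip_width: 0.007
```

```bash
python3 -c "
from h import *
st()"
```

```text
t 29.65 tcp [0.6087 0.152  0.0381] case [-0.0069  0.1159] F case [-6.27 -0.74] Fz 2.86 rot [-2.422e+00 -1.998e+00  1.000e-03] g 0.007
```

Request:
{"fn": "carry_out", "kwargs": {"motion": [[[0.0015,-0.0003,0],0],[[0.003,-0.0006,0],0],[[0.0046,-0.0009,0],0],[[-0.0098,0.0019,0],0],[[-0.0098,0.0019,0.045],0],[[-0.0213,-0.0468,0.055],0],[[-0.0305,-0.0939,0.055],0],[[-0.0395,-0.14,0.055],0],[[-0.048,-0.1842,0.055],0],[[-0.056,-0.2255,0.055],0],[[-0.056,-0.2255,0.055],0],[[-0.056,-0.2255,0.02],0],[[-0.056,-0.2255,0],0],[[-0.0501,-0.2267,0],0],[[-0.0471,-0.2272,0],0],[[-0.0452,-0.2276,0],0],[[-0.0432,-0.228,0],0],[[-0.0413,-0.2284,0],0],[[-0.0403,-0.2286,0],0]]}}

```text
time: 31.55
position: [0.5681, -0.0772, 0.0379]
tool_rot: [-2.422, -1.997, 0.002]
ft_force: [-7.0, 0.9, 5.6]
grip_width: 0.001
```

```bash
python3 -c "
from h import *
st()"
```

```text
t 31.55 tcp [ 0.5681 -0.0772  0.0379] case [-0.0031 -0.1169] F case [-7.04 -0.42] Fz 5.58 rot [-2.422e+00 -1.997e+00  2.000e-03] g 0.001
```

Request:
{"fn": "carry_out", "kwargs": {"motion": [[[0.0015,-0.0003,0],0],[[0.003,-0.0006,0],0],[[0.0046,-0.0009,0],0],[[-0.0098,0.0019,0],0],[[-0.0098,0.0019,0.045],0],[[-0.0023,0.0514,0.055],0],[[0.0069,0.0985,0.055],0],[[0.0159,0.1446,0.055],0],[[0.0244,0.1888,0.055],0],[[0.0324,0.2301,0.055],0],[[0.0324,0.2301,0.055],0],[[0.0324,0.2301,0.02],0],[[0.0324,0.2301,0],0],[[0.0383,0.2289,0],0],[[0.0413,0.2284,0],0],[[0.0432,0.228,0],0],[[0.0452,0.2276,0],0],[[0.0471,0.2272,0],0],[[0.0481,0.227,0],0]]}}

```text
time: 33.45
position: [0.6161, 0.1503, 0.0379]
tool_rot: [-2.422, -1.997, 0.002]
ft_force: [-6.1, 1.5, 3.8]
grip_width: 0.003
```

```bash
python3 -c "
from h import *
st()"
```

```text
t 33.45 tcp [0.6161 0.1503 0.0379] case [0.0007 0.1157] F case [-6.27  0.29] Fz 3.79 rot [-2.422e+00 -1.997e+00  2.000e-03] g 0.003
```

Request:
{"fn": "carry_out", "kwargs": {"motion": [[[0.0015,-0.0003,0],0],[[0.003,-0.0006,0],0],[[0.0046,-0.0009,0],0],[[-0.0098,0.0019,0],0],[[-0.0098,0.0019,0.045],0],[[-0.0213,-0.0468,0.055],0],[[-0.0305,-0.0939,0.055],0],[[-0.0395,-0.14,0.055],0],[[-0.048,-0.1842,0.055],0],[[-0.056,-0.2255,0.055],0],[[-0.056,-0.2255,0.055],0],[[-0.056,-0.2255,0.02],0],[[-0.056,-0.2255,0],0],[[-0.0501,-0.2267,0],0],[[-0.0471,-0.2272,0],0],[[-0.0452,-0.2276,0],0],[[-0.0432,-0.228,0],0],[[-0.0413,-0.2284,0],0],[[-0.0403,-0.2286,0],0]]}}

```text
time: 35.35
position: [0.5759, -0.0788, 0.0379]
tool_rot: [-2.422, -1.997, 0.002]
ft_force: [-6.9, 0.7, 5.4]
grip_width: 0.005
```

```bash
python3 -c "
from h import *
st()"
```

```text
t 35.35 tcp [ 0.5759 -0.0788  0.0379] case [ 0.0049 -0.1169] F case [-6.93 -0.63] Fz 5.41 rot [-2.422e+00 -1.997e+00  2.000e-03] g 0.005
```

Request:
{"fn": "carry_out", "kwargs": {"motion": [[[0.001,-0.0002,0],0],[[0.002,-0.0004,0],0],[[0.0029,-0.0006,0],0],[[-0.0098,0.0019,0],0],[[-0.0098,0.0019,0.045],0],[[-0.0023,0.0514,0.055],0],[[0.0069,0.0985,0.055],0],[[0.0159,0.1446,0.055],0],[[0.0244,0.1888,0.055],0],[[0.0324,0.2301,0.055],0],[[0.0324,0.2301,0.055],0],[[0.0324,0.2301,0.02],0],[[0.0324,0.2301,0],0],[[0.0383,0.2289,0],0],[[0.0413,0.2284,0],0],[[0.0432,0.228,0],0],[[0.0452,0.2276,0],0],[[0.0466,0.2273,0],0]]}}

```text
time: 37.15
position: [0.6223, 0.1489, 0.0382]
tool_rot: [-2.422, -1.997, 0.002]
ft_force: [-7.3, 0.6, 6.0]
grip_width: 0.001
```

```bash
python3 -c "
from h import *
st()"
```

```text
t 37.15 tcp [0.6223 0.1489 0.0382] case [0.007  0.1154] F case [-7.26 -0.8 ] Fz 6.02 rot [-2.422e+00 -1.997e+00  2.000e-03] g 0.001
```

Request:
{"fn": "carry_out", "kwargs": {"motion": [[[0.001,-0.0002,0],0],[[0.002,-0.0004,0],0],[[0.0029,-0.0006,0],0]]}}

```text
time: 37.45
position: [0.6254, 0.1489, 0.0383]
tool_rot: [-2.421, -1.998, 0.001]
ft_force: [-5.5, 0.6, 4.5]
grip_width: 0.006
```

```bash
python3 -c "
from h import *
st()"
```

```text
t 37.45 tcp [0.6254 0.1489 0.0383] case [0.0101 0.1161] F case [-5.56 -0.5 ] Fz 4.48 rot [-2.421e+00 -1.998e+00  1.000e-03] g 0.006
```

Request:
{"fn": "carry_out", "kwargs": {"motion": [[[-0.0098,0.0019,0],0],[[-0.0098,0.0019,0.045],0],[[-0.0242,-0.0462,0.055],0],[[-0.0334,-0.0933,0.055],0],[[-0.0424,-0.1394,0.055],0],[[-0.0509,-0.1836,0.055],0],[[-0.0589,-0.2249,0.055],0],[[-0.0589,-0.2249,0.055],0],[[-0.0589,-0.2249,0.02],0],[[-0.0589,-0.2249,0],0],[[-0.053,-0.2261,0],0],[[-0.0501,-0.2267,0],0],[[-0.0481,-0.227,0],0],[[-0.0462,-0.2274,0],0],[[-0.0442,-0.2278,0],0],[[-0.0432,-0.228,0],0]]}}

```text
time: 39.05
position: [0.5822, -0.0803, 0.038]
tool_rot: [-2.423, -1.997, 0.002]
ft_force: [-7.5, 0.2, 5.3]
grip_width: 0.002
```

```bash
python3 -c "
from h import *
st()"
```

```text
t 39.05 tcp [ 0.5822 -0.0803  0.038 ] case [ 0.0114 -0.1172] F case [-7.37 -1.22] Fz 5.25 rot [-2.423e+00 -1.997e+00  2.000e-03] g 0.002
```

Creep the right post towards the stop.

Request:
{"fn": "carry_out", "kwargs": {"motion": [[[0.001,-0.0002,0],0],[[0.002,-0.0004,0],0],[[0.0029,-0.0006,0],0]]}}

```text
time: 39.35
position: [0.5823, -0.0804, 0.0378]
tool_rot: [-2.419, -1.994, 0.008]
ft_force: [-15.2, 2.4, 11.1]
grip_width: 0.007
```

```bash
python3 -c "
from h import *
st()"
```

```text
t 39.35 tcp [ 0.5823 -0.0804  0.0378] case [ 0.0114 -0.1172] F case [-15.34  -0.52] Fz 11.13 rot [-2.419 -1.994  0.008] g 0.007
```

Request:
{"fn": "carry_out", "kwargs": {"motion": [[[-0.0128,0.0025,0],0],[[-0.0128,0.0025,0.045],0],[[-0.0082,0.0525,0.055],0],[[0.001,0.0996,0.055],0],[[0.01,0.1457,0.055],0],[[0.0185,0.1899,0.055],0],[[0.0265,0.2312,0.055],0],[[0.0265,0.2312,0.055],0],[[0.0265,0.2312,0.02],0],[[0.0265,0.2312,0],0],[[0.0324,0.2301,0],0],[[0.0363,0.2293,0],0],[[0.0383,0.2289,0],0],[[0.0403,0.2286,0],0],[[0.0422,0.2282,0],0],[[0.0432,0.228,0],0]]}}

```text
time: 40.95
position: [0.6285, 0.148, 0.0383]
tool_rot: [-2.422, -1.997, 0.001]
ft_force: [-6.1, 0.6, 4.2]
grip_width: 0.009
```

```bash
python3 -c "
from h import *
st()"
```

```text
t 40.95 tcp [0.6285 0.148  0.0383] case [0.0133 0.1157] F case [-6.13 -0.54] Fz 4.18 rot [-2.422e+00 -1.997e+00  1.000e-03] g 0.009
```

Request:
{"fn": "carry_out", "kwargs": {"motion": [[[0.001,-0.0002,0],0],[[0.002,-0.0004,0],0],[[0.0029,-0.0006,0],0]]}}

```text
time: 41.25
position: [0.6287, 0.148, 0.0383]
tool_rot: [-2.418, -1.996, 0.007]
ft_force: [-13.8, 0.9, 9.5]
grip_width: 0.008
```

```bash
python3 -c "
from h import *
st()"
```

```text
t 41.25 tcp [0.6287 0.148  0.0383] case [0.0135 0.1158] F case [-13.71  -1.7 ] Fz 9.47 rot [-2.418 -1.996  0.007] g 0.008
```

Request:
{"fn": "carry_out", "kwargs": {"motion": [[[-0.0128,0.0025,0],0],[[-0.0128,0.0025,0.045],0],[[-0.0272,-0.0457,0.055],0],[[-0.0364,-0.0928,0.055],0],[[-0.0454,-0.1389,0.055],0],[[-0.0539,-0.1831,0.055],0],[[-0.0619,-0.2244,0.055],0],[[-0.0619,-0.2244,0.055],0],[[-0.0619,-0.2244,0.02],0],[[-0.0619,-0.2244,0],0],[[-0.056,-0.2255,0],0],[[-0.0521,-0.2263,0],0],[[-0.0491,-0.2268,0],0],[[-0.0471,-0.2272,0],0],[[-0.0462,-0.2274,0],0],[[-0.0452,-0.2276,0],0],[[-0.0442,-0.2278,0],0]]}}

```text
time: 42.95
position: [0.5827, -0.0799, 0.0381]
tool_rot: [-2.416, -1.992, 0.011]
ft_force: [-19.0, 4.7, 14.1]
grip_width: 0.003
```

```bash
python3 -c "
from h import *
st()"
```

```text
t 42.95 tcp [ 0.5827 -0.0799  0.0381] case [ 0.0117 -0.1167] F case [-19.58   1.01] Fz 14.07 rot [-2.416 -1.992  0.011] g 0.003
```

Request:
{"fn": "carry_out", "kwargs": {"motion": [[[-0.0118,0.0023,0],0],[[-0.0118,0.0023,0.045],0],[[-0.011,0.04,0.08],0],[[-0.001,0.085,0.08],0],[[0.009,0.13,0.08],0],[[0.019,0.175,0.08],0],[[0.029,0.22,0.08],0],[[0.039,0.265,0.08],0],[[0.05,0.31,0.08],0],[[0.0616,0.3537,0.08],0],[[0.0616,0.3537,0.08],0],[[0.0616,0.3537,0.08],0]]}}

```text
time: 44.15
position: [0.6504, 0.2745, 0.1178]
tool_rot: [2.42, 2.002, 0.003]
ft_force: [0.6, 0.0, 0.2]
grip_width: 0.009
```

Run:
```python
from h import *
st()
p,K,X=grab('top'); s,K2,X2=grab('side')
A=cv2.resize(p[145:295,215:395],None,fx=2.2,fy=2.2,interpolation=cv2.INTER_CUBIC)
B=cv2.resize(s[165:275,275:390],None,fx=3.4,fy=3.0,interpolation=cv2.INTER_CUBIC)[:330]
cv2.imwrite('pics/v11.png',np.hstack([A,B])); print(A.shape,B.shape)
```

```text
t 44.15 tcp [0.6504 0.2745 0.1178] case [0.0106 0.2441] F case [0.6  0.13] Fz 0.15 rot [2.42  2.002 0.003] g 0.009
(330, 396, 3) (330, 391, 3)
```

View pics/v11.png

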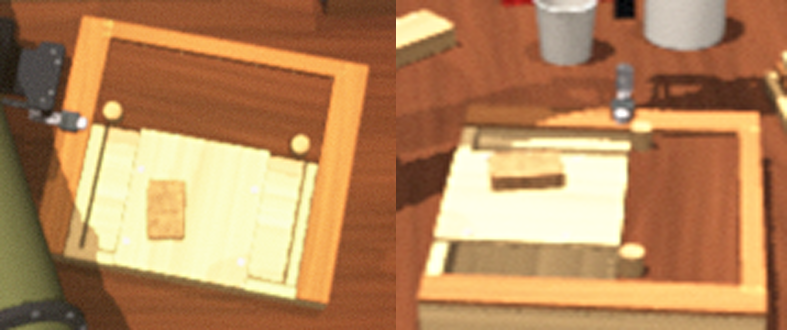

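Request:
{"fn": "carry_out", "kwargs": {"motion": [[[0,0,-0.03],0],[[0,0,-0.06],0],[[0,0,-0.06],0],[[-0.0015,-0.0079,-0.06],0],[[-0.0023,-0.0118,-0.06],0],[[-0.0027,-0.0137,-0.06],0],[[-0.003,-0.0157,-0.06],0],[[-0.0034,-0.0177,-0.06],0],[[-0.0038,-0.0196,-0.06],0],[[-0.0042,-0.0216,-0.06],0],[[-0.0046,-0.0236,-0.06],0]]}}

```text
time: 45.35
position: [0.6453, 0.2501, 0.057]
tool_rot: [-2.423, -1.999, -0.003]
ft_force: [1.6, 3.2, -0.5]
grip_width: 0.005
```

Run:
```python
from h import *
st()
p,K,X=grab('top')
for n,u,v in(('L',266.1,194.2),('R',351.5,209.7)): print(n,(Rc.T@(ray(K,X,u,v,.086)[:2]-o)).round(4))
```

```text
t 45.35 tcp [0.6453 0.2501 0.057 ] case [0.0103 0.2192] F case [0.95 3.47] Fz -0.49 rot [-2.423 -1.999 -0.003] g 0.005
L [0.0336 0.117 ]
R [ 0.0314 -0.1148]
```

Request:
{"fn": "carry_out", "kwargs": {"motion": [[[-0.0004,-0.002,0],0],[[-0.0008,-0.0039,0],0],[[-0.0011,-0.0059,0],0],[[-0.0015,-0.0079,0],0],[[-0.0019,-0.0098,0],0],[[-0.0023,-0.0118,0],0],[[-0.0027,-0.0137,0],0],[[-0.003,-0.0157,0],0],[[-0.0034,-0.0177,0],0],[[-0.0038,-0.0196,0],0]]}}

```text
time: 46.4
position: [0.6411, 0.2291, 0.0569]
tool_rot: [-2.424, -1.998, 0.0]
ft_force: [-0.3, 2.6, 1.9]
grip_width: 0.005
```

Run:
```python
from h import *
st()
```

```text
t 46.4 tcp [0.6411 0.2291 0.0569] case [0.0102 0.1978] F case [-0.82  2.46] Fz 1.9 rot [-2.424 -1.998  0.   ] g 0.005
```

Request:
{"fn": "carry_out", "kwargs": {"motion": [[[-0.0003,-0.0015,0],0],[[-0.0006,-0.0029,0],0],[[-0.0008,-0.0044,0],0],[[-0.0011,-0.0059,0],0]]}}

```text
time: 46.8
position: [0.64, 0.2233, 0.0569]
tool_rot: [-2.424, -1.998, 0.0]
ft_force: [-1.6, 2.6, 1.5]
grip_width: 0.004
```

Run:
```python
from h import *
st()
```

```text
t 46.8 tcp [0.64   0.2233 0.0569] case [0.0102 0.1919] F case [-2.11  2.27] Fz 1.53 rot [-2.424 -1.998  0.   ] g 0.004
```

Request:
{"fn": "carry_out", "kwargs": {"motion": [[[-0.0002,-0.001,0],0],[[-0.0004,-0.002,0],0],[[-0.0006,-0.0029,0],0],[[-0.0008,-0.0039,0],0]]}}

```text
time: 47.2
position: [0.6393, 0.2195, 0.0569]
tool_rot: [-2.424, -1.999, 0.0]
ft_force: [-1.3, 4.6, 0.4]
grip_width: 0.005
```

Run:
```python
from h import *
st()
```

```text
t 47.2 tcp [0.6393 0.2195 0.0569] case [0.0102 0.188 ] F case [-2.19  4.23] Fz 0.4 rot [-2.424 -1.999  0.   ] g 0.005
```

Request:
{"fn": "carry_out", "kwargs": {"motion": [[[-0.0002,-0.001,0],0],[[-0.0004,-0.002,0],0],[[-0.0006,-0.0029,0],0],[[-0.0008,-0.0039,0],0]]}}

```text
time: 47.6
position: [0.6388, 0.2171, 0.0569]
tool_rot: [-2.422, -1.999, -0.003]
ft_force: [-1.2, 7.1, -0.8]
grip_width: 0.006
```

Run:
```python
from h import *
st()
```

```text
t 47.6 tcp [0.6388 0.2171 0.0569] case [0.0102 0.1855] F case [-2.57  6.7 ] Fz -0.78 rot [-2.422 -1.999 -0.003] g 0.006
```

Request:
{"fn": "carry_out", "kwargs": {"motion": [[[-0.0002,-0.001,0],0],[[-0.0004,-0.002,0],0],[[-0.0006,-0.0029,0],0],[[-0.0006,-0.0029,0],0]]}}

```text
time: 48.0
position: [0.6388, 0.2171, 0.057]
tool_rot: [-2.42, -2.0, -0.009]
ft_force: [1.6, 10.1, -2.0]
grip_width: 0.008
```

Run:
```python
from h import *
st()
```

```text
t 48.0 tcp [0.6388 0.2171 0.057 ] case [0.0102 0.1856] F case [-0.31 10.19] Fz -2.01 rot [-2.42  -2.    -0.009] g 0.008
```

Request:
{"fn": "carry_out", "kwargs": {"motion": [[[0.0048,0.0245,0],0],[[0.0057,0.0295,0.03],0],[[0.0057,0.0295,0.08],0],[[0.0,0.07,0.1],0],[[-0.01,0.11,0.1],0],[[-0.02,0.15,0.1],0],[[-0.03,0.19,0.1],0],[[-0.04,0.23,0.1],0],[[-0.04,0.23,0.1],0],[[-0.04,0.23,0.1],0]]}}

```text
time: 49.0
position: [0.5983, 0.4421, 0.1559]
tool_rot: [2.421, 1.998, -0.002]
ft_force: [0.0, -0.5, 0.6]
grip_width: 0.006
```

Run:
```python
from h import *
st()
p,K,X=grab('top'); s,K2,X2=grab('side')
A=cv2.resize(p[145:295,215:395],None,fx=2.2,fy=2.2,interpolation=cv2.INTER_CUBIC)
B=cv2.resize(s[165:275,275:390],None,fx=3.4,fy=3.0,interpolation=cv2.INTER_CUBIC)[:330]
u,v=proj(K,X,[*(Rc@[.011,.169]+o),.112]); print('knob exp',(u-215)*2.2,(v-145)*2.2)
cv2.imwrite('pics/v12.png',np.hstack([A,B]))
```

```text
t 49.0 tcp [0.5983 0.4421 0.1559] case [-0.0725  0.3987] F case [ 0.13 -0.45] Fz 0.65 rot [ 2.421e+00  1.998e+00 -2.000e-03] g 0.006
knob exp 63.6448114182608 112.67233627309966
```

View pics/v12.png

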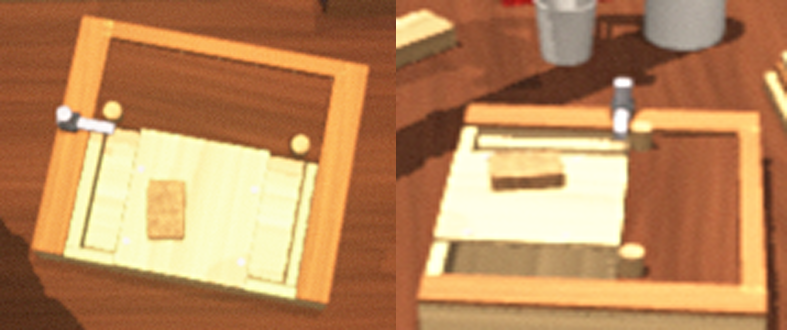

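```bash
python3 -c "
from h import *
print(ticket.close_job())"
```

```text
the job is handed in; nothing more can be done
None
```

The lid is home and the bolt is fully in. I handed the job in at about 49 s, with the arm clear and reading no contact force.

**Lid:** I closed it with alternating pushes of a few millimetres on the left and right posts. Pushing forces read mostly 5–10 N. I held each post against the stop; the highest reading was about 20 N, on the right, and neither post moved further.

**Bolt:** It slid at about 3 N and stopped dead at about 10 N. The last pictures show the knob within about 3 mm of its fully-in place and the bar behind the left post. The sanding block and the paper cup look unmoved, and nothing I did went near the mallet.

**Checks that disagreed:**
- The real fingertips sat about 35 mm higher than the reported TCP. My first approach passed over the post without touching it. I corrected this from the side camera.
- The posts measured at case x = 33.6 mm (left) and 31.4 mm (right), against 32 mm for home. Contact readings showed the same 2 mm difference. I took it as about 0.5° of error in my estimate of the case's yaw, because both ends were hard against the stop.
- Force is only reported at the end of each call, so brief peaks within a push were not seen.

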